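# Undo a filter clip whose thread may be either hand

### The job

The wing screw on the clip fixture is done up tight, and nobody knows whether its thread is right- or left-handed: feel which way it gives and turn it that way about a quarter turn until both clips have swung well clear of the round glass filter. Then lift the filter out, set it down flat in the grey tray without dropping it, and let go of it. Leave the screw undone and the other things on the table where they are.

Things in the scene. Friction and masses are not known exactly. Their poses are not given: they have to be found in the camera images.
- screw_grip (a point): Middle of the wing of the fixture's screw, on its vertical axis, 54 mm above the table. The wing is a plain steel bar 46 mm long (point x axis), 12 mm thick (y) and 26 mm high, 41 to 67 mm above the table, on a thin neck over a round aluminium housing of radius 31 mm, top at 34 mm. The point turns with the screw, which keeps its height.
- screw (a joint): Turn of the wing screw in rad, positive counter-clockwise from above; 0 at the start, done up tight. One direction (varies, not visible) is blocked after at most 0.1 rad however hard one pushes; the other turns against 0.1 N m of friction up to its open stop at 1.57 rad and stays where left. Undoing it, either way, swings both clips aside; beyond 1.1 rad (either sign) they count as well clear.
- filter: Round green glass filter disc, diameter 50 mm, 12 mm thick, about 60 g; origin at the centre of its underside, z axis up. At the start it lies flat on the fixture's seat, its underside 45 mm above the table.
- fixture: Clip fixture, fixed: aluminium base plate 110 x 220 mm (its x, y), 12 mm high; origin at the centre of its underside; wing screw at y = +60 mm, filter seat at y = -55 mm. Two posts of radius 12 mm, 38 mm to +x and -x of the seat, each carry a flat steel spring clip 10 mm wide, top 61 mm high, that reaches 4 mm over the filter's rim and swings aside, turning as the screw turns.
- seat (a point): Centre of the top of the filter seat, a post of radius 17 mm whose top is 45 mm above the table. Axes as the fixture's: x along the line of the two clips, y towards the wing screw. The filter's rim is free to be gripped at +y and -y, with 33 mm clear below its underside.
- tray: Shallow square grey plastic tray, fixed, 170 x 170 mm outside (along its x and y axes), 14 mm high, walls 4 mm; its inner floor is 4 mm above the table. Origin at the centre of its underside.
- mirror_mount: Bystander: matte black mirror mount, 60 mm wide and 68 mm high; origin at the centre of its underside.
- spacer_tube: Bystander: brass spacer tube standing upright, 32 mm diameter, 50 mm high; origin at the centre of its underside.
- alignment_disc: Bystander: yellow plastic disc, 52 mm diameter, 10 mm thick; origin at the centre of its underside.
- photodiode: Bystander: small gold-tinted round photodiode housing, 36 mm diameter, 27 mm high; origin at the centre of its underside.
Mind the look-alikes: they are no part of the job. Several things look just like the fixture: the one meant starts nearest to the robot's base. Several things have the shape of the filter; the one meant has the colours described above.

How it is judged:
On the way, in this order (a step that is already met when the one before it is completed fails the run):
1. the wing screw is undone by more than 1.1 rad, with the filter still on its seat ((value of joint screw above 1.1 rad or value of joint screw below -1.1 rad) and distance between filter and seat below 0.008 m), for 0.2 s.
2. the filter is lifted out of the fixture ((value of joint screw above 1.1 rad or value of joint screw below -1.1 rad) and height (world z) of filter above 0.065 m), for 0.1 s.
At the end, for the whole second after the job is handed in: The filter lies flat and still on the tray's floor (within 0.1 rad of level, wholly inside the walls), released, and the wing screw is left undone by more than 1.1 rad (x of filter in the frame of tray between -0.058 and 0.058 m and y of filter in the frame of tray between -0.058 and 0.058 m and z of filter in the frame of tray below 0.008 m and angle between filter's own z axis and vertical below 0.1 rad and linear speed of filter below 0.02 m/s and (value of joint screw above 1.1 rad or value of joint screw below -1.1 rad)); the robot touches nothing.
It fails at once if the mirror mount is moved by more than 20 mm (distance of mirror_mount from where it was at the start of the episode above 0.02 m).
It fails at once if the spacer tube is moved by more than 20 mm (distance of spacer_tube from where it was at the start of the episode above 0.02 m).
It fails at once if the alignment disc is moved by more than 20 mm (distance of alignment_disc from where it was at the start of the episode above 0.02 m).
It fails at once if the photodiode housing is moved by more than 20 mm (distance of photodiode from where it was at the start of the episode above 0.02 m).
It fails at once if the filter is dropped (falls freely at over 0.75 m/s, a drop of some 3 cm) (linear speed of filter above 0.75 m/s and contact force between filter and anything else below 0.05 N).
It also fails if it takes over 72 s, if anything falls off the work surface, if the arm or the gripper's body presses on something with over 40 N, if the wrist force passes 120 N, or if a joint passes its speed limit or range.

### The arm

A 6-joint arm with a two-finger parallel gripper is mounted at the origin on the work surface. World frame = base frame: x ahead of the robot, y to its left, z up, the work surface at z = 0. Lengths are in m, angles in rad, forces in N, time in s.
With the tool pointing down it reaches from about 0.35 to 0.875 m from the base axis. Payload 4.2 kg.
Tool frame: the origin (TCP) lies between the finger pads; the fingertips stand 11 mm ahead of it and the grasp point (between the pads) lies 8 mm behind it; z points along the fingers, y is the line along which they close (so a half turn about z gives the same grasp; the last joint's range is limited). The gripper opens to 87 mm and grips with 3 to 60 N. Pads are 19 mm wide; open, the fingers measure 117 mm over their backs; the gripper's body (75 mm by 190 mm) begins 51 mm behind the grasp point.
Start: joints at [1.361, 0.385, 0.008, 0, -1.194, -0.259], TCP at [0.282, 0.558, 0.234] pointing down, gripper open.
Joint ranges: [-3.14, 3.14], [-1.21, 2.06], [-1.07, 1.41], [-3.16, 2.05], [-2.99, -0.16], [-3.1, 3.1]. Speed limits (rad/s): [2.79, 2.79, 3.14, 3.14, 3.14, 3.14].

### API

Orientations are given as a rotation vector (axis times angle).
In Python, from plant import arm, vision gives the robot as it stands. The module is installed in compiled form; this text tells all that it offers.
- The arm moves only by the tool move_arm, never from a script. Its argument "motion" is a list that holds one entry, the list of rows, each a list of 4 numbers: the shift along the tool's x, y, z in m, then the turn about the tool's z in degrees. In form: [[[dx, dy, dz, twist], ...]]. A call has 1 to 8 rows; each row is the pose to reach, as a shift and turn from the pose commanded when the call began, along the tool's axes at that moment; what a row does not reach only later rows make up. A row lasts 1/8 s, in which the tool goes at most 62.5 mm and 10.7 degrees, less where a joint would pass 70% of its speed; a pose out of reach is approached as far as the arm can. A call with a gripper value outside its range is refused whole. "gripper" is the finger opening in m, from 0 to 0.087, set as the call begins (left out, the last holds). The fingers move at their own pace and stop on an object; the grip force is fixed at half the most. Time passes only in rows, so rows that repeat a pose let the fingers close. It gives the time, the measured TCP pose, the force, the opening and the grip force at its end, in the units of the state.
- arm.read_state(): the state, without advancing time (a new reading comes with each control period).
- vision.grab_frame(name): name is "scene" or "top"; returns a dict with "image" (400x640x3 uint8, blue, green, red), "range_z" (400x640 float32, m along the optical axis (not along the pixel's ray), 0 where there is no reading), "fov_y" (degrees; the focal length in pixels is half the picture's height over the tangent of half this angle, whatever the lens; pixels are square), "cx", "cy" (the principal point, pixels), "T" (4x4, takes a point from camera to world coordinates). Camera axes: x right, y down, z forward; pixel columns grow to the right and rows downward; lengths in m; the calibration is good to about 2 mm. A picture is of the moment at which its call begins.
- arm.sign_off(): hands the job in; it is judged then, once.
The state is a dict: "time_s": time; "joint_positions": joint angles; "joint_velocities": joint speeds; "joint_torque": joint torques, N m; "position": TCP position; "ee_rot": TCP orientation; "contact_force": force on the tool from outside, world axes, zero at the start; "moment": the same for the moment, N m; "opening": finger opening in m; "grip_force": force on a finger pad.
Only numpy, scipy, OpenCV 4.12 (cv2) and the standard library are available. Lean on these libraries where they do the work, as an engineer would, in place of code of your own. Each camera call takes 0.05 s, during which the arm holds its last target. There are 200 camera calls.

## Working session

There is one attempt and no reset: what is moved stays moved. The work goes in short steps, Python scripts to look and compute and a tool call to move; the robot and the scene stay as the last step left them, time stands still between calls to the robot, and variables do not carry over. Pictures are saved under pics/ and viewed, at most 10 in all, crops included, and the job is handed in when it is done.

Besides the shell and the picture viewer there is one more tool, called after "Call:" by a JSON object that holds its "name" and its "arguments", one argument or row to a line. move_arm: Moves the arm, as the interface text tells. Its arguments: {"type":"object","properties":{"motion":{"type":"array","items":{"type":"array","items":{"type":"array","items":{"type":"number"}}}},"gripper":{"type":"number"}},"required":["motion"]}

```bash
mkdir -p pics; cat > h.py <<'E'
import numpy as np, cv2
from plant import arm, vision
def grab(n):
    f=vision.grab_frame(n); im=f["image"]; z=f["range_z"]
    fl=im.shape[0]/2/np.tan(np.radians(f["fov_y"])/2)
    v,u=np.mgrid[:im.shape[0],:im.shape[1]]
    P=np.stack([(u-f["cx"])*z/fl,(v-f["cy"])*z/fl,z,np.ones_like(z)],-1)@f["T"].T
    P[z==0]=np.nan
    return im,P[...,:3],f
E
python3 - <<'E'
from h import *
s=arm.read_state();print({k:np.round(v,3) for k,v in s.items()})
for n in("top","scene"):
    im,P,f=grab(n);cv2.imwrite(f"pics/{n}0.png",im);np.save(n+"0.npy",P);print(n,f["fov_y"],f["cx"],f["cy"],np.round(f["T"],3))
E
```

```text
{'time_s': np.float64(0.0), 'joint_positions': array([ 1.361e+00,  3.860e-01,  7.000e-03, -1.000e-03, -1.194e+00,
       -2.590e-01]), 'joint_velocities': array([ 0.   , -0.   ,  0.   ,  0.001,  0.   ,  0.001]), 'joint_torque': array([-0.0000e+00, -3.9067e+01,  1.8740e+01,  4.2200e+00,  1.1000e-02,
       -0.0000e+00]), 'position': array([0.282, 0.557, 0.232]), 'ee_rot': array([ 3.054e+00, -7.290e-01, -1.000e-03]), 'contact_force': array([-0.06 ,  0.211, -0.615]), 'moment': array([ 0.023,  0.001, -0.016]), 'grip_force': np.float64(0.0), 'opening': np.float64(0.087)}
top 47.964626559245424 321.1226435113135 190.9168592048097 [[ 0.007 -0.983  0.183  0.376]
 [-1.    -0.005  0.009  0.078]
 [-0.008 -0.183 -0.983  1.058]
 [ 0.     0.     0.     1.   ]]
scene 47.522447877835006 328.5487662239923 209.35192539336788 [[-0.519  0.544 -0.66   1.276]
 [ 0.855  0.326 -0.403  0.521]
 [-0.004 -0.773 -0.634  0.76 ]
 [ 0.     0.     0.     1.   ]]
```

View pics/top0.png

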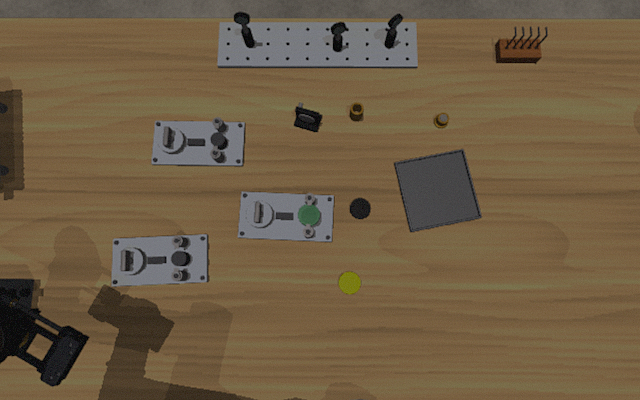

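View pics/scene0.png

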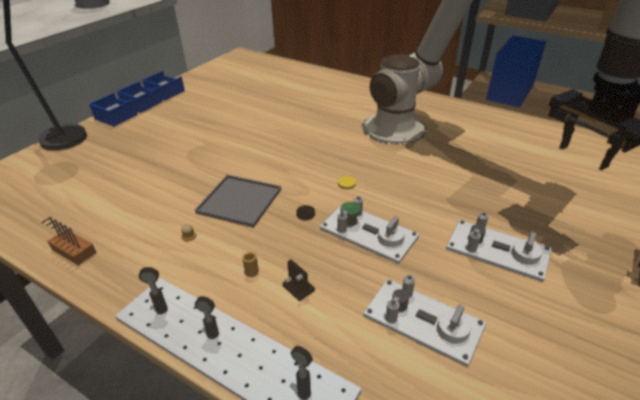

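The top view shows three fixtures: A centred at (286,216) with a green disc at (309,215), B at (160,260) and C at (199,143), both with black discs. There is also a loose black disc at (360,208), a yellow disc at (349,283) and the tray at (438,190). I'll measure positions and base distances, and take an enlarged crop of A.

```bash
python3 - <<'E'
from h import *
im=cv2.imread("pics/top0.png");P=np.load("top0.npy")
for n,(u,v) in dict(A=(270,225),A2=(300,230),B=(160,280),C=(199,160),screwA=(258,212),housA=(270,214),green=(309,215),tray=(438,190),mount=(308,120),tube=(357,111),pd=(442,121),yel=(349,283),blk=(360,208)).items():
    p=np.nanmedian(P[v-1:v+2,u-1:u+2].reshape(-1,3),0);print(n,p.round(3),round(float(np.hypot(*p[:2])),3))
# fixture plates
for n,(u0,u1,v0,v1) in dict(A=(225,345,180,252),B=(100,220,225,295),C=(140,255,110,175)).items():
    q=P[v0:v1,u0:u1].reshape(-1,3); q=q[(q[:,2]>.006)&(q[:,2]<.018)]
    r=cv2.minAreaRect(q[:,:2].astype(np.float32)*1000);print(n,r,len(q),np.hypot(*r[0]))
q=P[185:250,235:340].reshape(-1,3);c=im[185:250,235:340].reshape(-1,3).astype(int)
g=(c[:,1]>c[:,2]+30)&(c[:,1]>c[:,0]+10);print("green",g.sum(),np.nanmedian(q[g],0),np.nanmin(q[g],0),np.nanmax(q[g],0))
w=q[(q[:,2]>.060)&(q[:,2]<.075)];print(len(w))
w=w[w[:,1]>q[g][:,1].max()+.02];print("wing",len(w),w.mean(0),cv2.minAreaRect(w[:,:2].astype(np.float32)*1000))
t=P[140:240,385:490].reshape(-1,3);t=t[(t[:,2]>.010)&(t[:,2]<.02)];print("tray",len(t),cv2.minAreaRect(t[:,:2].astype(np.float32)*1000))
cv2.imwrite("pics/cropA.png",cv2.resize(im[180:252,225:345],None,fx=6,fy=6,interpolation=cv2.INTER_CUBIC))
E
```

```text
A [0.49  0.206 0.012] 0.531
A2 [0.478 0.136 0.013] 0.497
B [0.362 0.455 0.012] 0.581
C [0.645 0.382 0.013] 0.75
screwA [0.512 0.227 0.068] 0.561
housA [0.512 0.204 0.034] 0.552
green [0.508 0.114 0.057] 0.52
tray [ 0.576 -0.191  0.005] 0.607
mount [0.74  0.12  0.033] 0.75
tube [0.774 0.001 0.006] 0.774
pd [ 0.74  -0.201  0.028] 0.767
yel [0.358 0.022 0.009] 0.359
blk [ 0.53  -0.004  0.014] 0.53
A ((509.4529113769531, 173.93670654296875), (167.7129669189453, 274.0116271972656), 5.286108493804932) 3063 538.3272673694585
B ((410.61737060546875, 461.45318603515625), (156.1072998046875, 282.4976501464844), 0.4006875157356262) 3207 617.6938302629753
C ((695.2344970703125, 388.9615478515625), (149.34080505371094, 265.1000671386719), 0.889046847820282) 2829 796.6442691839901
green 309 [0.5079678  0.11417605 0.05836065] [0.48586297 0.09157927 0.05157338] [0.53037288 0.13868271 0.06357608]
298
wing 0 [nan nan nan] ((0.0, 0.0), (0.0, 0.0), 0.0)
tray 567 ((577.4283447265625, -187.5931854248047), (170.4913787841797, 170.5408477783203), 11.768165588378906)<stdin>:12: RuntimeWarning: Mean of empty slice.
  ret = um.true_divide(
```

View pics/cropA.png

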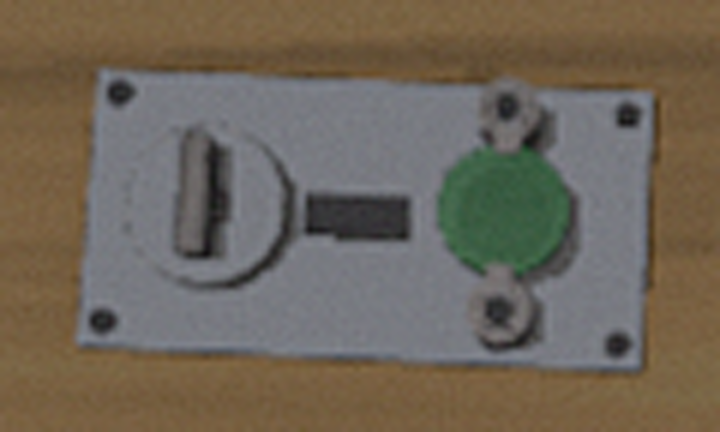

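The crop shows fixture A with its green filter (centre ~(509,210) in the crop), both clips over the rim, and the wing at (195,190). A is the one meant: it is nearest the base (0.54 m, against 0.62 for B and 0.80 for C) and it alone holds the green disc. Next I'll get the wing's pose and the tool-frame offsets.

```bash
cat >> h.py <<'E'
from scipy.spatial.transform import Rotation as R
def rel(target_xyz, ydir_deg=None):
    """shift in tool axes to TCP target, and twist bringing tool y to world heading (mod 180)"""
    s=arm.read_state();Rm=R.from_rotvec(s["ee_rot"]).as_matrix()
    d=Rm.T@(np.array(target_xyz)-s["position"])
    h=np.degrees(np.arctan2(Rm[1,1],Rm[0,1]))
    t=None if ydir_deg is None else (-(ydir_deg-h)+90)%180-90
    print("pos",s["position"].round(4),"yhead",h.round(2),"axes",Rm.round(3).tolist(),"d mm",(d*1000).round(1),"twist",t,"F",s["contact_force"].round(1),"M",s["moment"].round(2),"open",s["opening"],"q6",s["joint_positions"].round(2))
E
python3 - <<'E'
from h import *
P=np.load("top0.npy")
q=P[185:250,240:282].reshape(-1,3)
w=q[(q[:,2]>.060)&(q[:,2]<.075)];print("wing",len(w),w.mean(0),cv2.minAreaRect(w[:,:2].astype(np.float32)*1000),cv2.fitLine(w[:,:2].astype(np.float32),cv2.DIST_L2,0,.01,.01).ravel())
q=q[(q[:,2]>.030)&(q[:,2]<.038)];print("housing",len(q),cv2.minEnclosingCircle(q[:,:2].astype(np.float32)*1000))
Q=P[180:252,225:345].reshape(-1,3);Q=Q[abs(Q[:,2]-.012)<.002];print(cv2.minAreaRect(Q[:,:2].astype(np.float32)*1000))
rel([.512,.229,.17],88)
E
```

```text
wing 113 [0.51357479 0.22868556 0.06737302] ((513.7405395507812, 229.41159057617188), (12.791831016540527, 43.225257873535156), 87.63636016845703) [ 0.99902517 -0.04414424  0.5135748   0.22868556]
housing 396 ((514.2056274414062, 229.3010711669922), 30.767080307006836)
((511.96356201171875, 169.48768615722656), (219.7945556640625, 110.26197052001953), 87.91938018798828)
pos [0.2821 0.5571 0.2326] yhead -116.87 axes [[0.892, -0.452, -0.001], [-0.452, -0.892, -0.002], [0.0, 0.002, -1.0]] d mm [353.3 188.7  63. ] twist -24.868564788973174 F [0.8 0.1 0.3] M [-0.03 -0.04 -0.  ] open 0.08705351981018417 q6 [ 1.36  0.39  0.01 -0.   -1.19 -0.26]
```

Call:
{"name": "move_arm", "arguments": {
  "motion": [
    [[0.05,0.027,0,-4],[0.1,0.054,0,-8],[0.15,0.081,0,-12],[0.2,0.108,0,-16],[0.25,0.135,0.02,-20],[0.3,0.162,0.04,-24],[0.355,0.19,0.06,-25],[0.355,0.19,0.06,-25]]
  ],
  "gripper": 0.05
}}

```text
time_s: 1.1
position: [0.5135, 0.2238, 0.1711]
ee_rot: [3.138, -0.06, -0.007]
contact_force: [-0.7, -0.1, 0.1]
opening: 0.0497
grip_force: 0.0
```

```bash
python3 - <<'E'
from h import *
rel([.514,.2293,.052],87.7)
E
```

```text
pos [0.5135 0.2238 0.1711] yhead -92.2 axes [[0.999, -0.038, -0.004], [-0.038, -0.999, -0.003], [-0.004, 0.003, -1.0]] d mm [  0.7  -5.9 119.1] twist 0.10468077843179913 F [-0.7 -0.1  0.1] M [-0.01 -0.02  0.05] open 0.049748615944604904 q6 [ 0.7   0.33 -0.24 -0.   -1.    0.83]
```

Call:
{"name": "move_arm", "arguments": {
  "motion": [
    [[0,-0.003,0.04,0],[0,-0.003,0.07,0],[0,-0.003,0.07,0],[0,-0.003,0.07,0]]
  ]
}}

```text
time_s: 1.6
position: [0.5139, 0.2317, 0.1048]
ee_rot: [-3.14, 0.049, -0.003]
contact_force: [0.1, 0.6, -0.1]
opening: 0.0502
grip_force: 0.0
```

```bash
python3 - <<'E'
from h import *
rel([.514,.2293,.052],87.7)
im,P,f=grab("top");cv2.imwrite("pics/g1.png",cv2.resize(im[160:270,200:350],None,fx=5,fy=5))
E
```

```text
pos [0.5139 0.2317 0.1048] yhead -91.79 axes [[1.0, -0.031, 0.002], [-0.031, -1.0, 0.001], [0.002, -0.001, -1.0]] d mm [ 0.   2.4 52.8] twist 0.5143268232660034 F [ 0.1  0.6 -0.1] M [ 0.01 -0.01 -0.04] open 0.05023181282751082 q6 [ 0.71  0.41 -0.32  0.   -0.85  0.83]
```

View pics/g1.png

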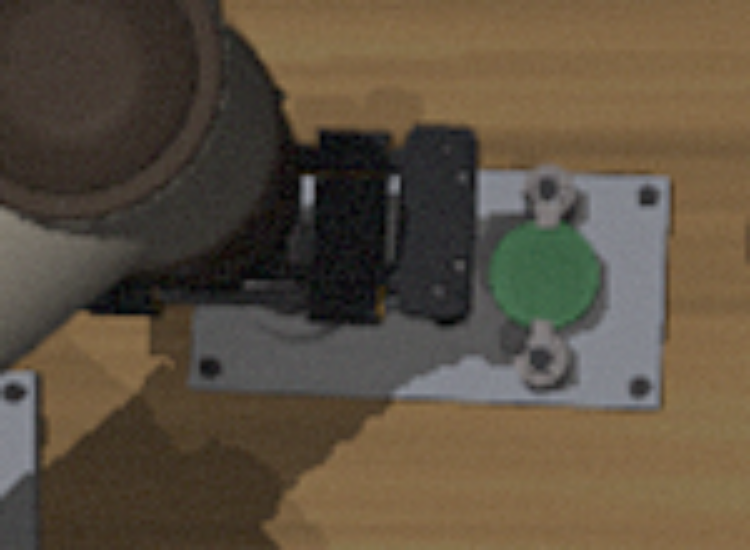

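The gripper sits over the screw and hides the wing; the filter and clips at (545,270) in the crop are clear. Descending and closing on the wing.

Call:
{"name": "move_arm", "arguments": {
  "motion": [
    [[0,0.002,0.02,0.5],[0,0.002,0.04,0.5],[0,0.002,0.052,0.5],[0,0.002,0.052,0.5],[0,0.002,0.052,0.5]]
  ]
}}

```text
time_s: 2.28
position: [0.5139, 0.2292, 0.0526]
ee_rot: [-3.14, 0.064, -0.003]
contact_force: [0.3, 0.2, 0.1]
opening: 0.0501
grip_force: 0.0
```

Call:
{"name": "move_arm", "arguments": {
  "motion": [
    [[0,0,0,0],[0,0,0,0],[0,0,0,0],[0,0,0,0],[0,0,0,0],[0,0,0,0]]
  ],
  "gripper": 0.0
}}

```text
time_s: 3.02
position: [0.5138, 0.2301, 0.0524]
ee_rot: [-3.139, 0.064, -0.003]
contact_force: [-2.6, 5.2, 3.9]
opening: 0.0116
grip_force: 75.3
```

```bash
python3 - <<'E'
from h import *
rel([.514,.2293,.052],87.7)
E
```

```text
pos [0.5138 0.2301 0.0524] yhead -92.32 axes [[0.999, -0.04, 0.002], [-0.04, -0.999, 0.002], [0.002, -0.002, -1.0]] d mm [0.2 0.7 0.4] twist -0.019979671103129704 F [-2.6  5.2  3.9] M [1.35 0.75 0.04] open 0.011584573284326218 q6 [ 0.71  0.48 -0.37 -0.   -0.72  0.82]
```

Gripped, 11.6 mm open. Now a small trial turn of 8°.

Call:
{"name": "move_arm", "arguments": {
  "motion": [
    [[0,0,0,-3],[0,0,0,-6],[0,0,0,-8],[0,0,0,-8],[0,0,0,-8]]
  ]
}}

```text
time_s: 3.65
position: [0.5138, 0.2299, 0.0524]
ee_rot: [-3.136, -0.156, -0.003]
contact_force: [-3.0, 3.8, 4.7]
opening: 0.012
grip_force: 75.3
```

```bash
python3 - <<'E'
from h import *
rel([.514,.2293,.052],87.7)
E
```

```text
pos [0.5138 0.2299 0.0524] yhead -84.31 axes [[0.995, 0.099, 0.002], [0.099, -0.995, 0.002], [0.002, -0.002, -1.0]] d mm [0.1 0.6 0.4] twist 7.985489841772107 F [-3.   3.8  4.7] M [1.31 0.71 0.09] open 0.0119820623926583 q6 [ 0.71  0.48 -0.37 -0.   -0.72  0.96]
```

Call:
{"name": "move_arm", "arguments": {
  "motion": [
    [[0,0,0,-3],[0,0,0,-6],[0,0,0,-8],[0,0,0,-8],[0,0,0,-8]]
  ]
}}

```text
time_s: 4.28
position: [0.5138, 0.2298, 0.0524]
ee_rot: [-3.118, -0.374, -0.003]
contact_force: [-4.0, 4.4, 5.1]
opening: 0.0119
grip_force: 75.3
```

```bash
python3 - <<'E'
from h import *
rel([.514,.2293,.052],87.7)
E
```

```text
pos [0.5138 0.2298 0.0524] yhead -76.31 axes [[0.972, 0.237, 0.002], [0.237, -0.972, 0.002], [0.002, -0.001, -1.0]] d mm [0.  0.5 0.4] twist 15.992370999770117 F [-4.   4.4  5.1] M [1.4  0.85 0.1 ] open 0.01193806473625873 q6 [ 0.71  0.48 -0.37 -0.   -0.72  1.1 ]
```

It turns freely counter-clockwise: 16° at a steady 0.1 N m, well past the block. Continuing to about 80° in total.

Call:
{"name": "move_arm", "arguments": {
  "motion": [
    [[0,0,0,-8],[0,0,0,-16],[0,0,0,-24],[0,0,0,-32],[0,0,0,-40],[0,0,0,-48],[0,0,0,-56],[0,0,0,-64]]
  ]
}}

```text
time_s: 5.28
position: [0.5145, 0.2291, 0.0524]
ee_rot: [2.443, 1.975, 0.004]
contact_force: [0.5, 1.6, 4.1]
opening: 0.0118
grip_force: 73.7
```

Call:
{"name": "move_arm", "arguments": {
  "motion": [
    [[0,0,0,0],[0,0,0,0],[0,0,0,0]]
  ]
}}

```text
time_s: 5.65
position: [0.5145, 0.2291, 0.0524]
ee_rot: [2.449, 1.967, 0.004]
contact_force: [0.5, 0.9, 5.6]
opening: 0.0117
grip_force: 73.8
```

```bash
python3 - <<'E'
from h import *
rel([.514,.2293,.052],87.7)
im,P,f=grab("top");cv2.imwrite("pics/g2.png",cv2.resize(im[160:270,200:350],None,fx=5,fy=5))
E
```

```text
pos [0.5145 0.2291 0.0524] yhead -12.46 axes [[0.216, 0.976, 0.003], [0.976, -0.216, 0.001], [0.002, 0.002, -1.0]] d mm [ 0.1 -0.5  0.4] twist 79.84365640625697 F [0.5 0.9 5.6] M [ 0.49 -0.21  0.1 ] open 0.011706276720000006 q6 [ 0.71  0.48 -0.37  0.   -0.72  2.22]
```

View pics/g2.png

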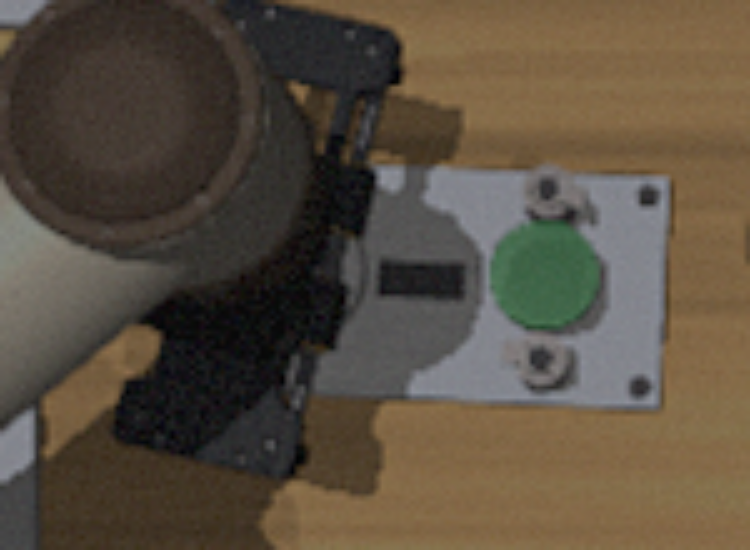

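The crop shows both clips turned aside: upper clip at (560,195) pointing right, lower clip at (530,355) pointing left. Release and rise, then go over the filter.

Call:
{"name": "move_arm", "arguments": {
  "motion": [
    [[0,0,0,0],[0,0,0,0],[0,0,0,0],[0,0,0,0],[0,0,-0.03,0],[0,0,-0.07,0],[0,0,-0.11,0],[0,0,-0.11,0]]
  ],
  "gripper": 0.04
}}

```text
time_s: 6.7
position: [0.5148, 0.2298, 0.1649]
ee_rot: [2.447, 1.969, 0.011]
contact_force: [0.7, 0.7, 0.1]
opening: 0.0399
grip_force: 0.0
```

Call:
{"name": "move_arm", "arguments": {
  "motion": [
    [[0,0,0,10],[0,0,0,20],[0,0,0,30],[0,0,0,40],[0,0,0,50],[0,0,0,60],[0,0,0,70],[0,0,0,80]]
  ],
  "gripper": 0.072
}}

```text
time_s: 7.7
position: [0.5124, 0.2281, 0.1599]
ee_rot: [3.139, -0.075, -0.004]
contact_force: [0.1, 0.1, 0.4]
opening: 0.0723
grip_force: 0.0
```

```bash
python3 - <<'E'
from h import *
rel([.5092,.1144,.043],87.7)
im,P,f=grab("top")
c=im.astype(int);g=(c[...,1]>c[...,2]+30)&(c[...,1]>c[...,0]+10);g[:185]=0;g[250:]=0;g[:,:235]=0;g[:,340:]=0
q=P[g];print(len(q),np.nanmedian(q,0),np.nanmin(q,0),np.nanmax(q,0))
E
```

```text
pos [0.5124 0.2281 0.1599] yhead -92.73 axes [[0.999, -0.048, -0.003], [-0.048, -0.999, -0.002], [-0.003, 0.002, -1.0]] d mm [  2.6 113.5 117.1] twist -0.4276384502573478 F [0.1 0.1 0.4] M [-0.08 -0.01  0.02] open 0.0723068627415877 q6 [ 0.71  0.34 -0.25 -0.   -0.98  0.82]
359 [0.50945307 0.11607693 0.0581209 ] [0.4852984  0.09366399 0.01311066] [0.53291462 0.13862798 0.06302773]
```

Call:
{"name": "move_arm", "arguments": {
  "motion": [
    [[0.001,0.04,0,0],[0.002,0.08,0.01,0],[0.002,0.112,0.03,0],[0.002,0.112,0.05,0],[0.002,0.112,0.05,0],[0.002,0.112,0.05,0]]
  ]
}}

```text
time_s: 8.5
position: [0.5109, 0.117, 0.1117]
ee_rot: [3.141, -0.062, 0.0]
contact_force: [-0.2, 0.3, -0.4]
opening: 0.0717
grip_force: 0.0
```

```bash
python3 - <<'E'
from h import *
rel([.5092,.1152,.043],87.7)
E
```

```text
pos [0.5109 0.117  0.1117] yhead -92.27 axes [[0.999, -0.04, 0.0], [-0.04, -0.999, -0.0], [0.0, 0.0, -1.0]] d mm [-1.7  1.9 68.7] twist 0.025812967468482384 F [-0.2  0.3 -0.4] M [-0.05  0.   -0.  ] open 0.07167864505187148 q6 [ 0.54  0.34 -0.4   0.   -0.83  1.  ]
```

Call:
{"name": "move_arm", "arguments": {
  "motion": [
    [[-0.0015,0.002,0.02,0],[-0.0015,0.002,0.04,0],[-0.0015,0.002,0.055,0],[-0.0015,0.002,0.068,0],[-0.0015,0.002,0.068,0],[-0.0015,0.002,0.068,0]]
  ]
}}

```text
time_s: 9.25
position: [0.5095, 0.115, 0.044]
ee_rot: [-3.141, 0.064, -0.001]
contact_force: [0.4, 0.8, -0.2]
opening: 0.0722
grip_force: 0.0
```

```bash
python3 - <<'E'
from h import *
rel([.5092,.1152,.043],87.7)
im,P,f=grab("top");cv2.imwrite("pics/g3.png",cv2.resize(im[160:270,200:350],None,fx=5,fy=5))
E
```

```text
pos [0.5095 0.115  0.044 ] yhead -92.34 axes [[0.999, -0.041, 0.001], [-0.041, -0.999, 0.0], [0.001, -0.0, -1.0]] d mm [-0.3 -0.2  1. ] twist -0.03660453877995451 F [ 0.4  0.8 -0.2] M [-0.07 -0.09 -0.02] open 0.07223524011192181 q6 [ 0.53  0.44 -0.48  0.   -0.66  1.  ]
```

View pics/g3.png

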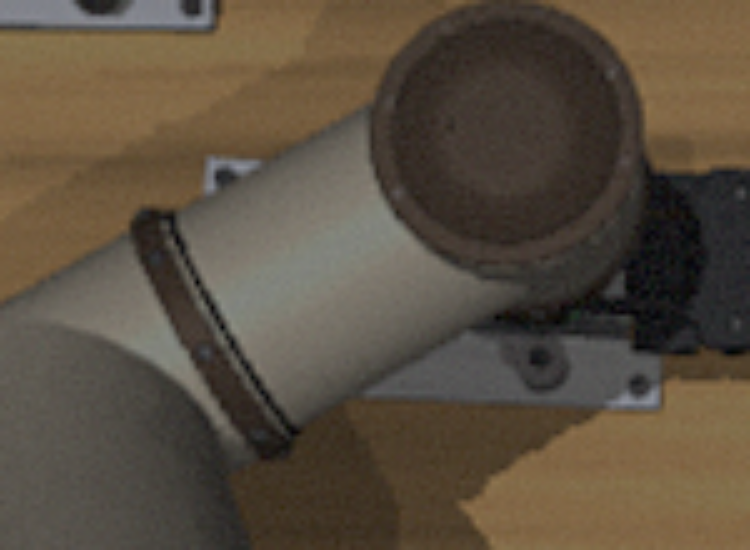

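The filter is hidden by the wrist. The pose is right and there is no contact force, so I'll close.

Call:
{"name": "move_arm", "arguments": {
  "motion": [
    [[0,0,0,0],[0,0,0,0],[0,0,0,0],[0,0,0,0],[0,0,0,0],[0,0,0,0]]
  ],
  "gripper": 0.0
}}

```text
time_s: 10.05
position: [0.5091, 0.1148, 0.0437]
ee_rot: [-3.141, 0.065, -0.0]
contact_force: [-0.5, -1.3, 2.1]
opening: 0.0479
grip_force: 30.0
```

Call:
{"name": "move_arm", "arguments": {
  "motion": [
    [[0,0,-0.005,0],[0,0,-0.015,0],[0,0,-0.03,0],[0,0,-0.06,0],[0,0,-0.09,0],[0,0,-0.12,0],[0,0,-0.12,0],[0,0,-0.12,0]]
  ]
}}

```text
time_s: 11.05
position: [0.5085, 0.1146, 0.1636]
ee_rot: [-3.141, 0.065, 0.001]
contact_force: [-0.6, -0.5, -1.5]
opening: 0.048
grip_force: 30.0
```

```bash
python3 - <<'E'
from h import *
rel([.5774,-.1876,.08],87.7)
im,P,f=grab("scene");cv2.imwrite("pics/s1.png",cv2.resize(im[110:270,280:480],None,fx=4,fy=3.75))
E
```

```text
pos [0.5085 0.1146 0.1636] yhead -92.38 axes [[0.999, -0.042, -0.0], [-0.042, -0.999, 0.0], [-0.0, -0.0, -1.0]] d mm [ 81.4 299.1  83.5] twist -0.08012490213809542 F [-0.6 -0.5 -1.5] M [-0.03  0.02  0.03] open 0.04803928510083343 q6 [ 0.53  0.27 -0.35 -0.   -0.95  1.  ]
```

View pics/s1.png

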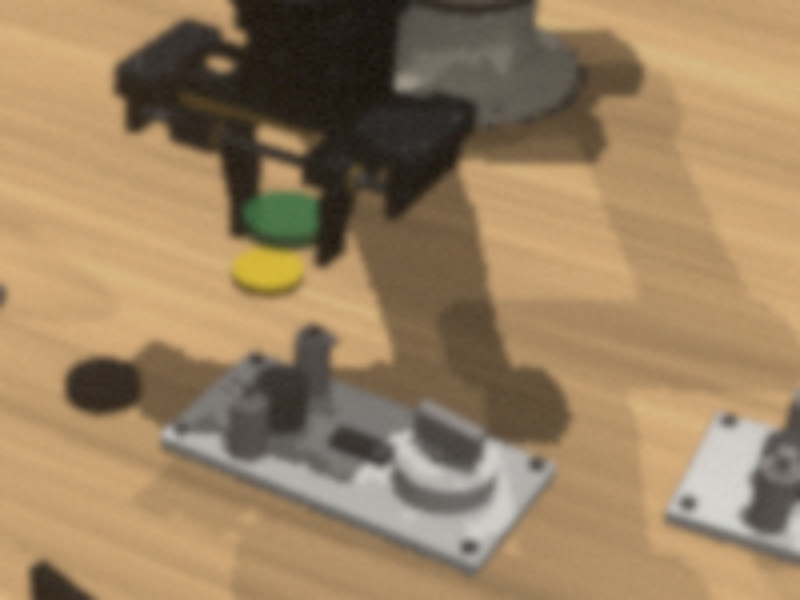

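The filter is held level at (285,218) in the crop, and the wing stays undone. But the fingertips stand about 12 mm below its underside, so releasing over the tray floor would be a small drop. I'll set it back on the seat and regrip 8 mm higher.

Call:
{"name": "move_arm", "arguments": {
  "motion": [
    [[0,0,0.03,0],[0,0,0.06,0],[0,0,0.09,0],[0,0,0.105,0],[0,0,0.113,0],[0,0,0.118,0],[0,0,0.1195,0],[0,0,0.1195,0]]
  ]
}}

```text
time_s: 12.1
position: [0.5094, 0.1149, 0.0446]
ee_rot: [-3.14, 0.064, -0.002]
contact_force: [0.5, -0.1, -0.9]
opening: 0.0478
grip_force: 30.0
```

Call:
{"name": "move_arm", "arguments": {
  "motion": [
    [[0,0,0,0],[0,0,0,0],[0,0,0,0],[0,0,-0.004,0],[0,0,-0.008,0],[0,0,-0.008,0],[0,0,-0.008,0]]
  ],
  "gripper": 0.06
}}

```text
time_s: 12.98
position: [0.509, 0.1147, 0.0521]
ee_rot: [-3.141, 0.065, -0.0]
contact_force: [-0.3, -0.5, 0.5]
opening: 0.0603
grip_force: 0.0
```

Call:
{"name": "move_arm", "arguments": {
  "motion": [
    [[0,0,0,0],[0,0,0,0],[0,0,0,0],[0,0,0,0],[0,0,0,0],[0,0,0,0]]
  ],
  "gripper": 0.0
}}

```text
time_s: 13.72
position: [0.509, 0.1147, 0.052]
ee_rot: [3.141, -0.065, -0.0]
contact_force: [0.5, 0.1, -1.0]
opening: 0.0483
grip_force: 30.0
```

Call:
{"name": "move_arm", "arguments": {
  "motion": [
    [[0,0,-0.003,0],[0,0,-0.008,0],[0,0,-0.015,0],[0,0,-0.02,0],[0,0,-0.02,0],[0,0,-0.02,0]]
  ]
}}

```text
time_s: 14.48
position: [0.5089, 0.1147, 0.072]
ee_rot: [3.141, -0.065, -0.0]
contact_force: [-0.5, 0.0, -0.1]
opening: 0.0481
grip_force: 30.0
```

```bash
python3 - <<'E'
from h import *
rel([.5774,-.1876,.08],87.7)
im,P,f=grab("scene");cv2.imwrite("pics/s2.png",cv2.resize(im[130:260,300:440],None,fx=5,fy=4.6))
E
```

```text
pos [0.5089 0.1147 0.072 ] yhead -92.36 axes [[0.999, -0.041, -0.0], [-0.041, -0.999, -0.0], [-0.0, 0.0, -1.0]] d mm [ 80.9 299.2  -8. ] twist -0.06493348979520874 F [-0.5  0.  -0.1] M [-0.01 -0.04 -0.02] open 0.04809576345828832 q6 [ 0.53  0.39 -0.45 -0.   -0.73  1.  ]
```

View pics/s2.png

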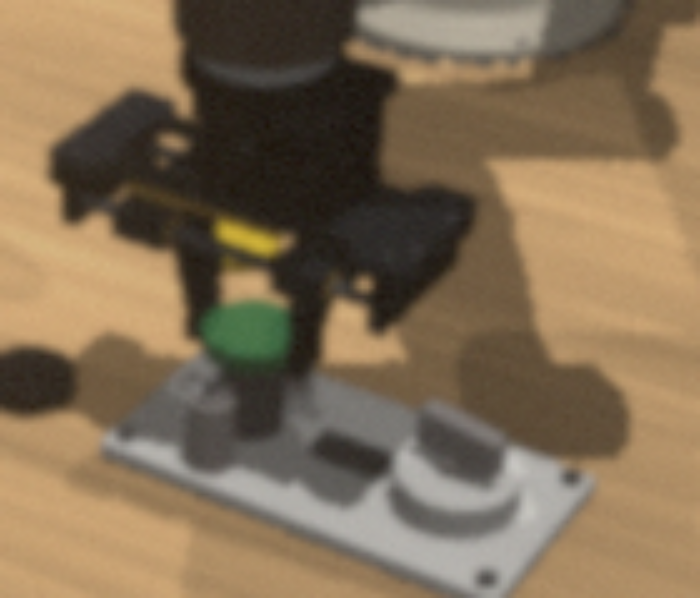

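The filter is lifted level in the new grip, at (250,332) in the crop. Raise and carry it to the tray.

Call:
{"name": "move_arm", "arguments": {
  "motion": [
    [[0,0,-0.03,0],[0,0,-0.06,0],[0.01,0.04,-0.06,0],[0.022,0.08,-0.06,0],[0.033,0.12,-0.06,0],[0.044,0.16,-0.06,0],[0.055,0.2,-0.06,0],[0.066,0.24,-0.06,0]]
  ]
}}

```text
time_s: 15.52
position: [0.5651, -0.1291, 0.1317]
ee_rot: [3.141, -0.065, -0.001]
contact_force: [1.8, 0.8, -0.1]
opening: 0.0482
grip_force: 30.0
```

Call:
{"name": "move_arm", "arguments": {
  "motion": [
    [[0.007,0.03,0,0],[0.015,0.06,0,0],[0.015,0.06,0.03,0],[0.015,0.06,0.06,0],[0.015,0.06,0.06,0],[0.015,0.06,0.06,0]]
  ]
}}

```text
time_s: 16.27
position: [0.5784, -0.1884, 0.0729]
ee_rot: [3.14, -0.064, 0.002]
contact_force: [0.7, 0.3, 0.2]
opening: 0.0484
grip_force: 30.0
```

```bash
python3 - <<'E'
from h import *
rel([.5774,-.1876,.0165],87.7)
im,P,f=grab("top");cv2.imwrite("pics/t2.png",cv2.resize(im[110:260,350:530],None,fx=4,fy=4))
E
```

```text
pos [ 0.5784 -0.1884  0.0729] yhead -92.32 axes [[0.999, -0.041, 0.001], [-0.041, -0.999, -0.001], [0.001, 0.001, -1.0]] d mm [-1.1 -0.8 56.4] twist -0.023007779851468513 F [0.7 0.3 0.2] M [-0.05 -0.04  0.02] open 0.04843192455281572 q6 [-0.05  0.51 -0.23  0.   -0.83  1.58]
```

View pics/t2.png

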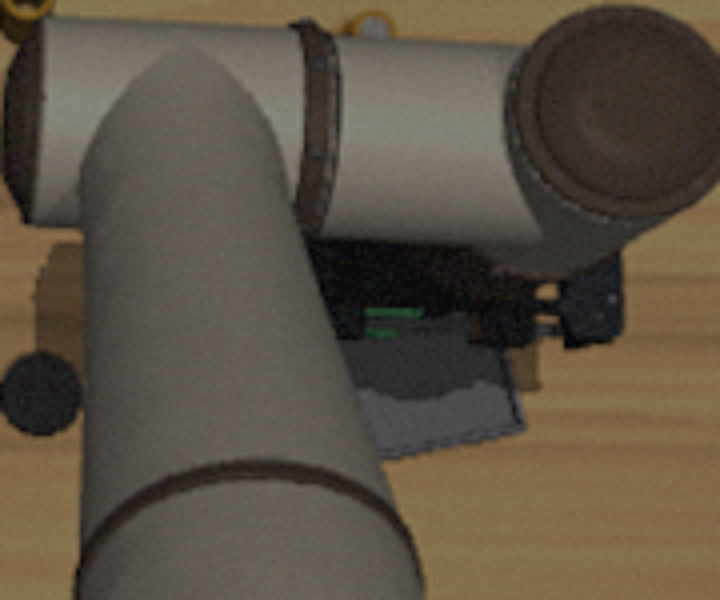

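The gripper with the green filter (rim at (390,315) in the crop) is over the middle of the tray. Lower until the fingertips are just above the floor.

Call:
{"name": "move_arm", "arguments": {
  "motion": [
    [[0,0,0.025,0],[0,0,0.04,0],[0,0,0.048,0],[0,0,0.052,0],[0,0,0.055,0],[0,0,0.055,0],[0,0,0.055,0]]
  ]
}}

```text
time_s: 17.2
position: [0.5779, -0.1884, 0.0174]
ee_rot: [3.141, -0.065, 0.001]
contact_force: [-0.7, -0.4, -0.8]
opening: 0.048
grip_force: 30.0
```

Call:
{"name": "move_arm", "arguments": {
  "motion": [
    [[0,0,0.001,0],[0,0,0.0015,0],[0,0,0.0015,0]]
  ]
}}

```text
time_s: 17.58
position: [0.5776, -0.1883, 0.0156]
ee_rot: [3.141, -0.065, 0.0]
contact_force: [0.1, -0.1, -0.8]
opening: 0.0476
grip_force: 30.0
```

Call:
{"name": "move_arm", "arguments": {
  "motion": [
    [[0,0,0,0],[0,0,0,0],[0,0,0,0],[0,0,0,0],[0,0,0,0],[0,0,0,0]]
  ],
  "gripper": 0.066
}}

```text
time_s: 18.32
position: [0.5776, -0.1883, 0.0155]
ee_rot: [3.141, -0.065, -0.0]
contact_force: [0.1, -0.3, -0.5]
opening: 0.0661
grip_force: 0.0
```

Call:
{"name": "move_arm", "arguments": {
  "motion": [
    [[0,0,-0.01,0],[0,0,-0.03,0],[0,0,-0.06,0],[0,0,-0.1,0],[0,0,-0.14,0],[0,0.04,-0.16,0],[0,0.09,-0.16,0],[0,0.14,-0.16,0]]
  ]
}}

```text
time_s: 19.32
position: [0.572, -0.3294, 0.1772]
ee_rot: [3.14, -0.063, 0.003]
contact_force: [1.3, 0.2, -0.1]
opening: 0.0656
grip_force: 0.0
```

Call:
{"name": "move_arm", "arguments": {
  "motion": [
    [[0,0.05,0,0],[0,0.1,0,0],[0,0.1,0,0],[0,0.1,0,0]]
  ]
}}

```text
time_s: 19.82
position: [0.5675, -0.428, 0.1757]
ee_rot: [-3.141, 0.065, 0.0]
contact_force: [-0.7, 0.8, -0.3]
opening: 0.066
grip_force: 0.0
```

```bash
python3 - <<'E'
from h import *
im,P,f=grab("top");cv2.imwrite("pics/t3.png",im)
c=im.astype(int);g=(c[...,1]>c[...,2]+25)&(c[...,1]>c[...,0]+10)
q=P[g];q=q[q[:,0]>.4];print(len(q),np.nanmedian(q,0),np.nanmin(q,0),np.nanmax(q,0)); print(np.round(arm.read_state()["contact_force"],1))
E
```

```text
332 [ 0.57768739 -0.18737964  0.01714736] [ 0.55472558 -0.21135523  0.00936517] [ 0.60082873 -0.16409694  0.0223839 ]
[-0.7 -0.3  0.7]
```

View pics/t3.png

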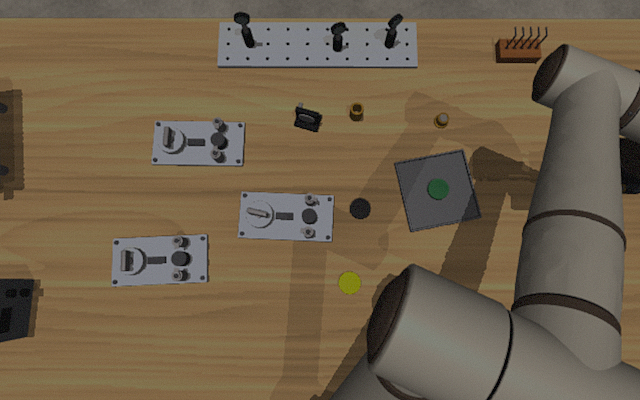

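The filter lies flat in the middle of the tray at (438,189), with its top at about 16–17 mm. The wing at (259,212) is still turned and the bystanders are where they were. Handing in.

```bash
python3 -c "
from plant import arm
print(arm.sign_off())"
```

```text
the job is handed in; nothing more can be done
None
```

I undid the wing screw about 80° counter-clockwise (left undone), set the green filter down flat in the middle of the grey tray and let go, with the other things where they were, and handed the job in at about 20 s; the sign-off gave no verdict.

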